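# Feed a plaster track cast through the dust hood into the carousel

## Task

Turn the carousel by its post until the middle of the empty bay lines up with the end of the trough, then lay the small round plaster cast, paw print up, in the open part of the trough between the pusher and the hood. With the pusher, slide the cast under the hood until it drops off the end of the trough and lies flat in the empty bay, then draw the pusher back out of the hood and leave it in the trough. Leave the skull, the jar and the other casts where they are.

Things in the scene. Friction and masses are not known exactly. Their poses are not given: they have to be found in the camera images.
- feeder: Fixed aluminium stand. Origin on the table under the carousel axis; +x is the push direction. A level trough runs along x from -550 mm to its open end, the lip, at -105 mm, centred on y = 0; floor 52 mm above the table, 62 mm wide inside, side fences 4 mm thick, 10 mm high. Open above except for the hood.
- carousel (a joint): Angle of the white round carousel, rad, counter-clockwise from above positive, range -2.4 to 2.4; at 0 the middle of the empty bay is under the trough end. 260 mm across, rim 45 mm, inner floor 30 mm above the table; three equal bays with 44 mm high walls, one empty, two with teeth and vertebrae fixed in them. Light friction (0.06 N m); stays where left.
- turning_post (a point): Top of the upright round steel post for turning the carousel: 18 mm diameter, top 102 mm above the table, bay walls at its foot 44 mm, 90 mm from the axis, on the wall opposite the empty bay. At carousel angle 0 it lies on the feeder's +x side of the axis, farthest from the trough. Turns with the carousel.
- empty_bay (a point): Point on the floor of the empty bay (30 mm above the table), on its middle line, 70 mm from the axis. Turns with the carousel.
- load_spot (a point): Point on the trough floor, on the centre line, 60 mm before the hood's mouth and 60 mm ahead of the pusher's starting place: a good spot for the middle of the cast. Axes as the feeder's.
- hood_mid (a point): Point on the trough floor under the middle of the white dust hood. The hood covers feeder x = -205 mm (mouth) to -115 mm: 36 mm clear height, 62 mm clear width, roof top 92 mm above the table, with a filter stub on it (56 mm across, at x = -150 mm) up to 119 mm above the table. Axes as the feeder's.
- cast: Small round plaster cast, a disc 54 mm in diameter and 22 mm thick with a raised paw print (1.5 mm) on top, about 60 g, lying on the table beside the trough. Origin at the centre of its underside, z up.
- pusher: Loose steel pusher in the trough, 0.25 kg. Origin: bottom middle of its blade's front face; +x forward along the trough. Blade 58 mm wide, 18 high, 12 thick; a flat bar (26 wide, 8 high) runs back to a foot (58 wide, 8 high, x -172 to -198 mm) with the upright grip. Starts with the blade at feeder x = -325 mm. The cast has dropped once the blade is some 20 mm past the lip.
- pusher_grip (a point): Point on the upright black square grip of the pusher: 22 x 22 mm, sides parallel to the pusher's axes, 185 mm behind the blade's face; this point is 70 mm above the trough floor (122 mm above the table), 20 mm below the grip's top.
- skull: Small carnivore skull, about 115 x 65 x 65 mm, bystander. Origin under its middle.
- large_cast: Large round plaster cast, 96 mm in diameter, 26 mm thick, bystander (too wide for the trough). Origin at the centre of its underside.
- slab_cast: Irregular plaster slab, about 120 x 100 x 22 mm, bystander. Origin at the centre of its underside.
- jar: Small amber glass jar, 44 mm in diameter, 55 mm tall, bystander. Origin at the centre of its underside.
There are look-alikes about, which are no part of the job. Leave any brown, green or orange look-alike of the cast alone.

How it is judged (in metres and radians):
On the way, in this order (a step that is already met when the one before it is completed fails the run):
1. the empty bay is turned under the end of the trough (carousel within 0.3 rad of 0) (value of joint carousel between -0.3 and 0.3 rad), for 0.2 s.
2. the cast is under the hood, on the trough floor, with the pusher's blade behind it (blade face 17 to 40 mm behind the cast's middle), the empty bay still in line (all of step 1 and x of cast in the frame of feeder between -0.195 and -0.125 m and y of cast in the frame of feeder between -0.012 and 0.012 m and z of cast in the frame of feeder between 0.046 and 0.062 m and x of cast in the frame of pusher between 0.017 and 0.04 m), for 0.05 s.
At the end, for the whole second after the job is handed in: The cast lies flat (0.12 rad), print up, at rest on the floor of the empty bay (within 50 mm of the bay point); the carousel is at rest within 0.3 rad of 0; the pusher lies flat, at rest in the trough, its blade face 205 to 500 mm before the carousel axis (out of the hood) (all of step 1 and velocity of joint carousel between -0.05 and 0.05 rad/s and horizontal distance between cast and empty_bay below 0.05 m and height (world z) of cast below 0.035 m and angle between cast's own z axis and vertical below 0.12 rad and linear speed of each of cast, pusher below 0.02 m/s and x of pusher in the frame of feeder between -0.5 and -0.205 m and y of pusher in the frame of feeder between -0.012 and 0.012 m and z of pusher in the frame of feeder between 0.047 and 0.058 m and angle between pusher's own z axis and vertical below 0.08 rad); the robot touches nothing.
It fails at once if the skull is moved by more than 25 mm (distance of skull from where it was at the start of the episode above 0.025 m).
It fails at once if the large cast is moved by more than 25 mm (distance of large_cast from where it was at the start of the episode above 0.025 m).
It fails at once if the slab cast is moved by more than 25 mm (distance of slab_cast from where it was at the start of the episode above 0.025 m).
It fails at once if the jar is moved by more than 25 mm (distance of jar from where it was at the start of the episode above 0.025 m).
It also fails if it takes over 72 s, if anything falls off the work surface, if the arm or the gripper's body presses on something with over 40 N, if the wrist force passes 120 N, or if a joint passes its speed limit or range.

## Robot

A 6-joint arm with a two-finger parallel gripper is mounted at the origin on the work surface. World frame = base frame: x ahead of the robot, y to its left, z up, the work surface at z = 0. Lengths are in m, angles in degrees, forces in N, time in s.
With the tool pointing down it reaches from about 0.35 to 0.925 m from the base axis. Payload 6.4 kg.
Tool frame: the origin (TCP) lies between the finger pads; the fingertips stand 22 mm ahead of it and the grasp point (between the pads) lies 3 mm ahead of it; z points along the fingers, y is the line along which they close (so a half turn about z gives the same grasp; the last joint's range is limited). The gripper opens to 94 mm and grips with 3 to 60 N. Pads are 16 mm wide; open, the fingers measure 119 mm over their backs; the gripper's body (75 mm by 177 mm) begins 78 mm behind the grasp point.
Start: joints at [66.687, 14.043, 89.255, -0, 76.702, -9.975], TCP at [0.15, 0.632, 0.227] pointing down, gripper open.
Joint ranges: [-179.41, 179.41], [-58.25, 129.5], [7.25, 145.43], [-54.29, 234.29], [11.92, 165.04], [-157.13, 157.13]. Speed limits (degrees/s): [147.25, 147.25, 180, 180, 180, 180].

## Interface

Orientations are given as a 3x3 rotation matrix whose columns are the frame's x, y, z axes.
In Python, from rig import manip, camera, camera_info gives the robot as it stands. Calls block until the motion is done:
- manip.move_ptp(position, orientation): joint-space move of the TCP to a pose.
- manip.line_to(position, rot=None, v=0.15, f_stop=None): straight line of the TCP; rot=None keeps the orientation; v is the mean speed in m/s. With f_stop (N) it stops when the force on the tool has changed by that much, and returns True; else False.
- manip.goto_joints(angles): joint-space move.
- manip.gripper_open() and manip.gripper_close(force=None): open the fingers fully, or close them until they stop; force is the grip in N (None keeps the last).
- manip.sleep(seconds).
- manip.ik(position, orientation): joint angles nearest the present ones, or None.
- manip.sense(): the state.
- camera(name): name is "scene" or "top" or "wrist"; returns the picture (480x640x3 uint8, red, green, blue); there is no depth.
- camera_info(name): a dict with "mtx" (3x3 intrinsics, pixels), "xyz" and "rotation" of the camera in the world. Camera axes: x right, y up, looking along -z (the intrinsics and any distortion apply to the point x, -y, -z); pixel columns grow to the right and rows downward; lengths in m; the calibration is good to about 2 mm. A picture is of the moment at which its call begins: read the wrist's pose just before it. camera_info takes no time and is no camera call; for the wrist camera it gives the pose at the moment of the call.
A pose or a line that the arm cannot do raises manip.Unreachable and nothing moves.
- manip.finish_job(): hands the job in; it is judged then, once.
The state is a dict: "clock": time; "q": joint angles; "qvel": joint speeds; "joint_efforts": joint torques, N m; "position": TCP position; "ee_rot": TCP orientation; "ft_force": force on the tool from outside, world axes, zero at the start; "ft_torque": the same for the moment, N m; "grip_width": finger opening in m; "gripper_force": force on a finger pad.
Only numpy, scipy, OpenCV 4.12 (cv2) and the standard library are available. Lean on these libraries where they do the work, as an engineer would, in place of code of your own. Each camera call takes 0.05 s, during which the arm holds its last target. There are 200 camera calls.

## Working session

There is one attempt and no reset: what is moved stays moved. The work goes in short steps, each a Python script; the robot and the scene stay as the last script left them, time stands still between calls to the robot, and variables do not carry over. Pictures are saved under pics/ and viewed, at most 10 in all, crops included, and the job is handed in when it is done.

```bash
ls; mkdir -p pics; python3 - <<'E'
from rig import manip,camera,camera_info
import cv2
for n in("top","scene"):
    i=camera(n); cv2.imwrite(f"pics/{n}0.png",i[:,:,::-1]); c=camera_info(n); print(n,c)
E
```

```text
pics
top {'mtx': array([[526.78062986,   0.        , 318.99202097],
       [  0.        , 526.78062986, 241.23083975],
       [  0.        ,   0.        ,   1.        ]]), 'xyz': array([0.40742571, 0.0455699 , 1.18262977]), 'rotation': array([[ 0.02776389,  0.98309298, -0.18098996],
       [-0.99954517,  0.02517056, -0.01661011],
       [-0.01177366,  0.1813688 ,  0.98334467]])}
scene {'mtx': array([[480.13800926,   0.        , 317.598289  ],
       [  0.        , 480.13800926, 240.95359022],
       [  0.        ,   0.        ,   1.        ]]), 'xyz': array([1.02032003, 0.66259641, 0.9506681 ]), 'rotation': array([[-0.8274652 , -0.44121782,  0.34731568],
       [ 0.56132023, -0.63358782,  0.53243411],
       [-0.01486443,  0.63552601,  0.77193635]])}
```

View pics/top0.png

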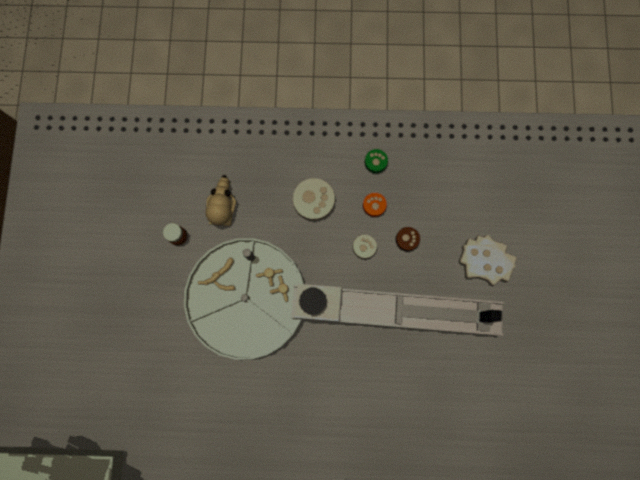

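View pics/scene0.png

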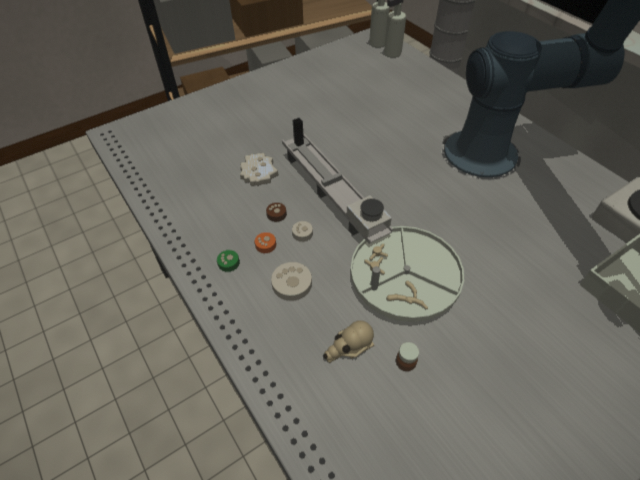

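Top view: carousel centre ≈(245,298), post top ≈(249,254), white cast (365,246), stub (313,301), grip (490,316). The empty bay faces down in the image. The scene view shows the same layout. Next I'll measure these accurately.

```bash
cat > h.py <<'E'
import numpy as np,cv2
from rig import manip,camera,camera_info
def ray(ci,px):
    u=cv2.undistortPoints(np.array([[px]],float),ci["mtx"],None)[0,0]
    return ci["xyz"],ci["rotation"]@np.array([u[0],-u[1],-1])
def onplane(ci,px,z):
    o,d=ray(ci,px); return o+d*(z-o[2])/d[2]
def blobs(mask,amin=15):
    n,l,s,c=cv2.connectedComponentsWithStats(mask.astype(np.uint8))
    return [(s[i,4],c[i].round(1),s[i,:4]) for i in range(1,n) if s[i,4]>=amin],l
def down(ang):  # tool down, tool y along world angle ang (rad)
    y=np.array([np.cos(ang),np.sin(ang),0]);z=np.array([0,0,-1.]);return np.c_[np.cross(y,z),y,z]
E
python3 - <<'E'
from h import *
im=cv2.imread("pics/top0.png");hsv=cv2.cvtColor(im,cv2.COLOR_BGR2HSV)
ci=camera_info("top")
roi=np.zeros((480,640),bool);roi[225:370,170:520]=1
print("dark",[ (b[0],b[1],b[2]) for b in blobs((hsv[:,:,2]<45)&roi)[0]])
for p in [(365,246),(335,246),(215,320),(245,350),(370,308),(245,298),(250,254),(190,380),(330,300)]: print(p,hsv[p[1],p[0]])
cv2.imwrite("pics/z1.png",cv2.resize(im[225:365,170:350],None,fx=4,fy=4,interpolation=cv2.INTER_CUBIC))
E
```

```text
dark [(np.int32(117), array([181.8, 238.3]), array([172, 229,  16,  17], dtype=int32)), (np.int32(36), array([402.2, 247.2]), array([396, 240,  16,  12], dtype=int32)), (np.int32(30), array([250.9, 256.8]), array([247, 253,   8,   7], dtype=int32)), (np.int32(482), array([312.7, 300.8]), array([300, 288,  26,  26], dtype=int32)), (np.int32(240), array([490. , 315.9]), array([480, 310,  22,  13], dtype=int32))]
(365, 246) [ 19  75 126]
(335, 246) [ 19  41 100]
(215, 320) [ 44  38 146]
(245, 350) [ 38  34 143]
(370, 308) [ 18  42 140]
(245, 298) [ 23  38 113]
(250, 254) [23 46 66]
(190, 380) [24 38 94]
(330, 300) [ 26  42 141]
```

View pics/z1.png

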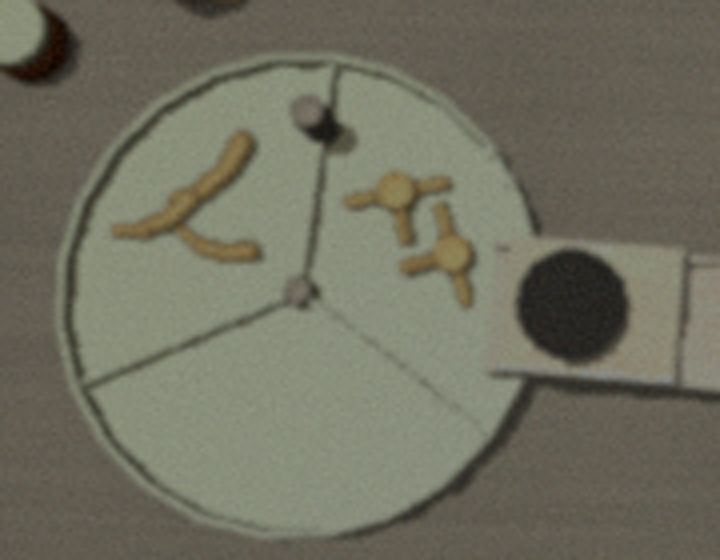

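Zoomed: post top at about (247,252.5), stub top (313,301), and the rim circle is clear. I'll fit the rim and get the feeder frame, cast and post from rays.

```bash
python3 - <<'E'
from h import *
im=cv2.imread("pics/top0.png");hsv=cv2.cvtColor(im,cv2.COLOR_BGR2HSV)
ci=camera_info("top")
m=((hsv[:,:,0]>28)&(hsv[:,:,0]<60)&(hsv[:,:,2]>100)).astype(np.uint8);m[:, :180]=0;m[:225]=0;m[370:]=0;m[:,292:]=0
m=cv2.morphologyEx(m,cv2.MORPH_CLOSE,np.ones((7,7)));m=cv2.morphologyEx(m,cv2.MORPH_OPEN,np.ones((5,5)))
c=max(cv2.findContours(m,0,1)[0],key=cv2.contourArea)[:,0]; c=c[c[:,0]<287]
P=np.array([onplane(ci,p,0.045)[:2] for p in c])
A=np.c_[2*P,np.ones(len(P))];s=np.linalg.lstsq(A,(P**2).sum(1),rcond=None)[0]
r=np.sqrt(s[2]+s[0]**2+s[1]**2);print("axis",s[:2],"r",r,"res",np.abs(np.hypot(*(P-s[:2]).T)-r).max())
print("hub44?",onplane(ci,(245,298),.05))
st=onplane(ci,(312.9,300.9),.119);post=onplane(ci,(247,252.5),.102)
print("stub",st,"post",post,"post r",np.hypot(*(post[:2]-s[:2])))
d=s[:2]-st[:2];print("stub dist",np.hypot(*d),"yaw",np.degrees(np.arctan2(d[1],d[0])))
g=onplane(ci,(492,316),.142);d=s[:2]-g[:2];print("grip",g,np.hypot(*d),"yaw",np.degrees(np.arctan2(d[1],d[0])))
print("cast",onplane(ci,(365,246),.022),"brown",onplane(ci,(408,238.5),.022))
print(camera_info("wrist"))
E
```

```text
axis [0.48912553 0.23176002] r 0.12508129628699463 res 0.04447548469968936
hub44? [0.48790829 0.22011261 0.05      ]
stub [0.48087305 0.0723986  0.119     ] post [0.57864494 0.21296139 0.102     ] post r 0.09147193123106152
stub dist 0.1595749579419609 yaw 87.0356065992548
grip [ 0.45937941 -0.27828115  0.142     ] 0.510907844881927 yaw 86.66223287842749
cast [ 0.61284519 -0.0379048   0.022     ] brown [ 0.63235808 -0.13381773  0.022     ]
{'mtx': array([[430.39855562,   0.        , 327.39674487],
       [  0.        , 430.39855562, 237.18328838],
       [  0.        ,   0.        ,   1.        ]]), 'xyz': array([0.07640999, 0.64946487, 0.38232676]), 'rotation': array([[ 0.2322294 , -0.93970032, -0.25106337],
       [ 0.9726574 ,  0.22365248,  0.06258711],
       [-0.00266218, -0.25873321,  0.96594515]])}
```

```bash
python3 - <<'E'
from h import *
print(manip.sense()["ee_rot"].round(3))
R=min([down(np.pi/2),down(-np.pi/2)],key=lambda R:abs(manip.ik([.5,.2,.3],R)[5]))
for n,p in(("wa",[.54,.16,.32]),("wb",[.54,-.12,.32])):
    manip.move_ptp(p,R);manip.sleep(.2)
    ci=camera_info("wrist");i=camera("wrist");cv2.imwrite(f"pics/{n}.png",i[:,:,::-1]);np.savez(f"{n}.npz",**ci)
    print(ci["xyz"],manip.sense()["q"],manip.sense()["clock"])
a=cv2.imread("pics/wa.png");b=cv2.imread("pics/wb.png")
cv2.imwrite("pics/wab.png",cv2.resize(np.vstack([a,b]),(400*1,600)))
E
```

```text
[[-0.973  0.231 -0.001]
 [ 0.231  0.973 -0.002]
 [ 0.    -0.002 -1.   ]]
[0.46440649 0.16034406 0.47572721] [ 5.01463262e+00 -1.23264680e+00  9.62069429e+01  1.74442534e-03
  8.50362761e+01 -8.50243698e+01] 2.5667
[ 0.46475206 -0.119103    0.4758587 ] [-2.41690691e+01 -2.65662271e+00  9.75802249e+01  4.15004835e-03
  8.50746641e+01 -1.14267164e+02] 3.9
```

View pics/wa.png

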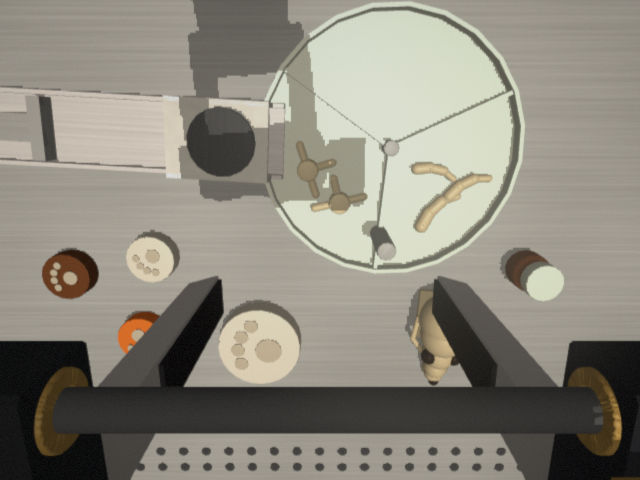

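View pics/wb.png

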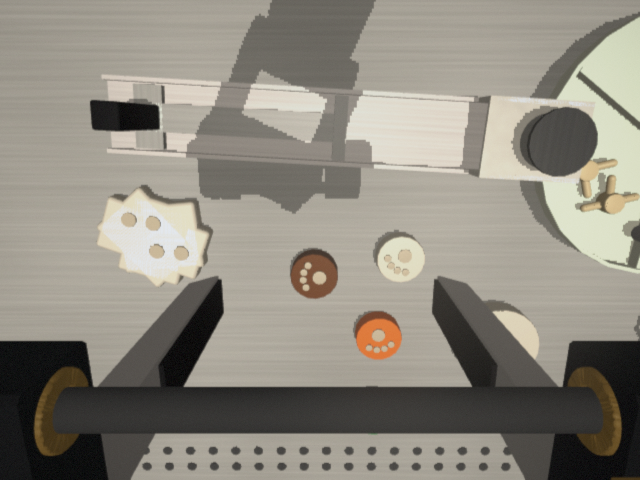

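wa shows the hub at (391,148), post top (387,251) and stub (221,141). wb shows the cast at (401,258), grip top about (105,114), stub (562,141), and fences from (107,77) to (590,102) and (107,151) to (480,176).

```bash
python3 - <<'E'
from h import *
A=dict(np.load("wa.npz"));B=dict(np.load("wb.npz"))
a=cv2.imread("pics/wa.png");b=cv2.imread("pics/wb.png")
h=cv2.cvtColor(a,cv2.COLOR_BGR2HSV)
m=((h[:,:,0]>30)&(h[:,:,0]<70)&(h[:,:,1]>15)&(h[:,:,2]>90)).astype(np.uint8);m[290:]=0;m[230:,500:]=0;m[:,:250]=0
m=cv2.morphologyEx(m,cv2.MORPH_CLOSE,np.ones((9,9)))
c=max(cv2.findContours(m,0,1)[0],key=cv2.contourArea)[:,0]
P=np.array([onplane(A,p,0.045)[:2] for p in c]);w=np.ones(len(P),bool)
for _ in range(15):
    s=np.linalg.lstsq(np.c_[2*P,np.ones(len(P))][w],(P[w]**2).sum(1),rcond=None)[0];r=np.sqrt(s[2]+s[0]**2+s[1]**2)
    e=np.abs(np.hypot(*(P-s[:2]).T)-r);w=e<max(.002,np.median(e)*1.5)
ax=s[:2];print("axis",ax,r,w.sum(),len(P),"hub",onplane(A,(391,148),.048)[:2])
for n,p in(("stubA",onplane(A,(221,141),.119)),("stubB",onplane(B,(562,141),.119)),("grip",onplane(B,(105,114),.142))):
    d=ax-p[:2];print(n,p[:2],np.hypot(*d),np.degrees(np.arctan2(d[1],d[0])))
post=onplane(A,(387,251),.102)[:2];d=post-ax;print("post",post,np.hypot(*d),np.degrees(np.arctan2(d[1],d[0])))
hb=cv2.cvtColor(b,cv2.COLOR_BGR2HSV);g=b.max(2)
for x in(200,230,380,420,450):
  print(x,[int(v) for v in g[70:110,x]],"|",[int(v) for v in g[145:180,x]])
m=(hb[:,:,2]>140)&(hb[:,:,1]>18);m[:225]=0;m[290:]=0;m[:,:370]=0;m[:,440:]=0
q=[x for x in blobs(m,200)[0]];print(q)
c=max(cv2.findContours(m.astype(np.uint8),0,1)[0],key=cv2.contourArea);e=cv2.minEnclosingCircle(c);print(e,onplane(B,e[0],.022),onplane(B,(401,258),.022))
E
```

```text
axis [0.4885504  0.22177048] 0.1298001596710048 586 927 hub [0.48895182 0.22186529]
stubA [0.47923149 0.07380168] 0.14826195617850116 86.39633583175853
stubB [0.47967373 0.07045311] 0.1515775102756994 86.64273066091198
grip [ 0.45915951 -0.28539263] 0.5080140172477462 86.68332993512456
post [0.57743572 0.21390891] 0.0892323085288319 -5.054438432493654
200 [174, 174, 173, 175, 175, 176, 172, 173, 172, 178, 200, 219, 221, 220, 203, 183, 211, 221, 219, 219, 220, 219, 221, 222, 222, 220, 218, 217, 218, 218, 221, 223, 223, 221, 219, 206, 181, 175, 176, 180] | [143, 142, 142, 141, 141, 141, 141, 132, 120, 137, 143, 143, 139, 125, 115, 113, 111, 114, 116, 114, 114, 111, 113, 109, 110, 108, 109, 111, 110, 110, 109, 109, 112, 111, 111]
230 [173, 171, 175, 171, 164, 165, 162, 149, 115, 111, 113, 118, 135, 144, 149, 146, 136, 124, 143, 145, 144, 143, 144, 142, 144, 146, 148, 144, 142, 144, 147, 144, 145, 146, 145, 145, 142, 131, 121, 119] | [146, 144, 143, 141, 142, 141, 143, 144, 142, 132, 126, 142, 146, 145, 136, 122, 114, 113, 114, 112, 111, 113, 113, 109, 109, 109, 109, 112, 112, 109, 110, 
[... 664 characters left out ...]
, 225, 225, 224, 222, 222, 224, 223, 222, 204, 149, 157, 206, 224, 223, 216, 186, 175, 177, 176, 176, 176, 178, 178, 178]
450 [175, 174, 172, 171, 171, 173, 170, 171, 172, 174, 172, 170, 171, 174, 173, 174, 173, 174, 172, 174, 177, 177, 178, 177, 177, 193, 221, 222, 221, 205, 182, 201, 221, 223, 223, 221, 223, 223, 222, 222] | [224, 223, 223, 224, 223, 222, 222, 223, 221, 220, 221, 222, 223, 224, 223, 223, 219, 221, 224, 221, 220, 201, 155, 174, 221, 224, 223, 211, 182, 177, 176, 175, 177, 178, 178]
[(np.int32(4156), array([405.2, 257.7]), array([370, 225,  70,  65], dtype=int32))]
((404.5, 257.0), 47.05591583251953) [ 0.60901041 -0.03429178  0.022     ] [ 0.61017206 -0.03810746  0.022     ]
```

```bash
cat >> h.py <<'E'
AX=np.array([.4886,.2218]);YAW=np.radians(86.65)
def fw(x,y,z):
    c,s=np.cos(YAW),np.sin(YAW);return np.array([AX[0]+c*x-s*y,AX[1]+s*x+c*y,z])
E
python3 - <<'E'
from h import *
def pp(deg,z,r=.09):
    a=np.radians(deg);return np.array([AX[0]+r*np.cos(a),AX[1]+r*np.sin(a),z])
d0,d1=-5.05,np.degrees(YAW)
RR=lambda d:down(np.radians(d-90))
manip.move_ptp(pp(d0,.2),RR(d0));manip.line_to(pp(d0,.084),v=.2)
manip.gripper_close(8);print(manip.sense()["grip_width"],manip.sense()["ft_force"],manip.sense()["q"])
for d in np.linspace(d0,d1,9)[1:]: manip.line_to(pp(d,.084),RR(d),v=.1)
s=manip.sense();print(s["ft_force"],s["clock"],s["q"])
manip.gripper_open();manip.line_to(pp(d1,.2),v=.25)
manip.move_ptp([.611,-.06,.24],down(np.radians(-45)));manip.sleep(.1)
cv2.imwrite("pics/top1.png",camera("top")[:,:,::-1]);print(manip.sense()["clock"],manip.sense()["q"])
im=cv2.imread("pics/top1.png");cv2.imwrite("pics/z2.png",cv2.resize(im[225:365,170:450],None,fx=2.8,fy=2.8))
E
```

```text
0.017664810628139717 [ 0.16037221 -0.17686009 -0.03960584] [9.77585719e+00 1.90452163e+01 9.92987007e+01 4.53237957e-03
 6.16544168e+01 1.04826968e+02]
[ 0.08510159 -1.54279381 -0.70085956] 11.775 [ 2.10952721e+01  1.51862134e+01  1.04177022e+02 -1.31167003e-02
  6.06193406e+01  2.47302679e+01]
15.2333 [-1.60693283e+01  8.68924285e+00  9.41130322e+01  6.44887820e-03
  7.72145190e+01  2.88219732e+01]
```

View pics/z2.png

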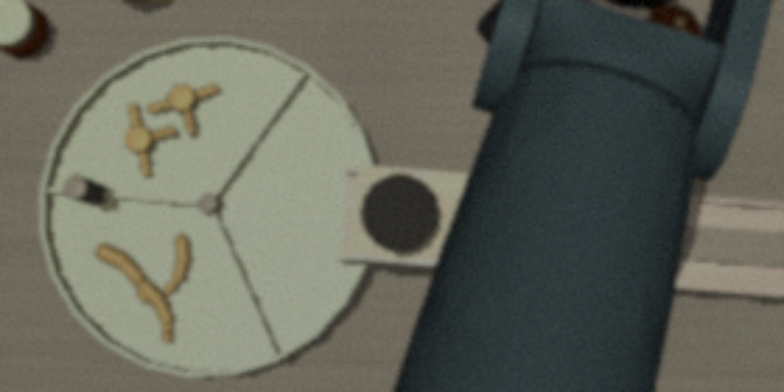

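The carousel is aligned, with the post to the far left and the empty bay facing the trough. Next I'll pick up the cast.

```bash
python3 - <<'E'
from h import *
C=[.6108,-.038]
R=down(np.radians(45));manip.move_ptp([*C,.13],R);manip.line_to([*C,.034],v=.15)
manip.gripper_close(15);s=manip.sense();print(s["grip_width"],s["gripper_force"],s["ft_force"])
manip.line_to([*C,.19],v=.2)
R=down(YAW-np.pi/2);R=min([R,down(YAW+np.pi/2)],key=lambda R:abs(manip.ik(fw(-.265,0,.19),R)[5]))
manip.move_ptp(fw(-.265,0,.19),R);print(manip.sense()["grip_width"],manip.sense()["q"])
print(manip.line_to(fw(-.265,0,.1),v=.15), manip.line_to(fw(-.265,0,.0865),v=.03,f_stop=6))
s=manip.sense();print(s["position"],s["ft_force"],s["grip_width"])
manip.gripper_open();manip.line_to(fw(-.265,0,.2),v=.2)
manip.move_ptp(fw(-.40,0,.32),R);manip.sleep(.2)
manip.move_ptp(fw(-.40,-.1,.32),down(YAW))
manip.sleep(.1);ci=camera_info("wrist");i=camera("wrist");cv2.imwrite("pics/wc.png",i[:,:,::-1]);np.savez("wc.npz",**ci)
print(manip.sense()["clock"],manip.sense()["q"])
E
```

```text
0.05300812614854933 15.00012609481928 [0.17013986 0.22801511 0.5503549 ]Traceback (most recent call last):
  File "<stdin>", line 6, in <module>
  File "<stdin>", line 6, in <lambda>
TypeError: 'NoneType' object is not subscriptable
```

```bash
cat >> h.py <<'E'
def best(p,angs):
    o=[(abs(q[5]),a) for a in angs if (q:=manip.ik(p,down(a))) is not None]
    return down(min(o)[1])
E
python3 - <<'E'
from h import *
R=best(fw(-.265,0,.19),[YAW-np.pi/2,YAW+np.pi/2])
manip.move_ptp(fw(-.265,0,.19),R);print(manip.sense()["grip_width"],manip.sense()["q"])
print(manip.line_to(fw(-.265,0,.1),v=.15), manip.line_to(fw(-.265,0,.0865),v=.03,f_stop=6))
s=manip.sense();print(s["position"],s["ft_force"],s["grip_width"])
manip.gripper_open();manip.line_to(fw(-.265,0,.2),v=.2)
p=fw(-.40,-.1,.32);manip.move_ptp(p,best(p,[YAW,YAW-np.pi]))
manip.sleep(.1);ci=camera_info("wrist");i=camera("wrist");cv2.imwrite("pics/wc.png",i[:,:,::-1]);np.savez("wc.npz",**ci)
print(manip.sense()["clock"],manip.sense()["q"])
E
```

```text
0.05344723975126527 [-1.88736736e+01 -7.84190252e+00  1.16190239e+02  6.00426812e-03
  7.16943391e+01 -1.56008853e+01]
False False
[ 0.47305499 -0.04273342  0.08638188] [ 0.65666981  0.402286   -0.04706799] 0.0534548180372245
24.075 [-2.88720859e+01  3.03581002e+00  9.19503267e+01  1.11339901e-03
  8.50822128e+01  6.44238449e+01]
```

View pics/wc.png

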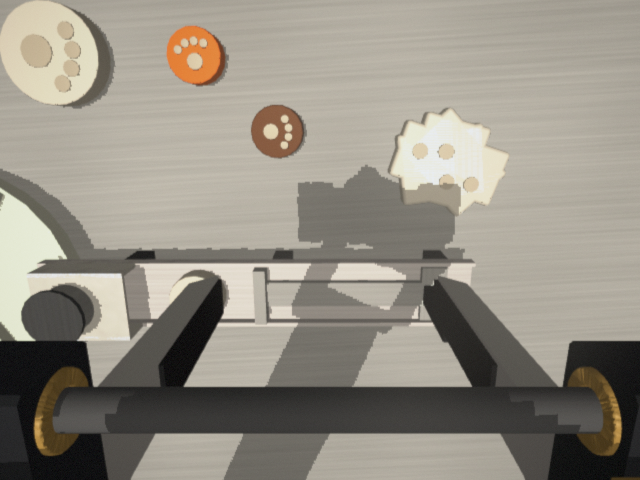

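The cast lies inside the trough between the hood and the blade, at about (200,290), and the other objects are undisturbed. Next is the push.

```bash
python3 - <<'E'
from h import *
R=best(fw(-.51,0,.2),[YAW,YAW-np.pi])
manip.move_ptp(fw(-.51,0,.21),R);manip.line_to(fw(-.51,0,.125),v=.15,f_stop=8)
manip.gripper_close(35);s=manip.sense();print(s["grip_width"],s["ft_force"],s["position"])
x=-.51
for x in(-.45,-.38,-.268):
    st=manip.line_to(fw(x,0,.125),v=.06,f_stop=20);s=manip.sense();print(x,st,s["ft_force"],s["clock"],s["grip_width"])
    if st: break
manip.sleep(.4)
print(manip.line_to(fw(-.50,0,.125),v=.1,f_stop=20));s=manip.sense();print(s["ft_force"],s["clock"],s["grip_width"])
cv2.imwrite("pics/top2.png",camera("top")[:,:,::-1])
im=cv2.imread("pics/top2.png");cv2.imwrite("pics/z3.png",cv2.resize(im[225:365,170:520],None,fx=2.2,fy=2.2))
E
```

```text
0.02167087416379053 [ 0.58459599  1.66123942 -0.73569503] [ 0.45882262 -0.28712997  0.12497777]
-0.45 False [-0.23511388  1.15398083 -0.22828564] 27.8083 0.021934680926403577
-0.38 False [ 0.13213029 -0.04016787 -0.72619984] 29.125 0.021805856197532836
-0.268 False [ 0.18804492 -0.4830944  -2.57934673] 31.1417 0.022078918025501028
False
[-0.57228641  0.53877304 -2.02169874] 34.0083 0.021149809164632313
```

View pics/z3.png

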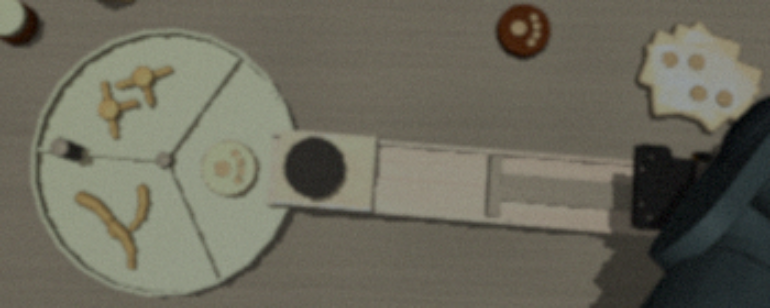

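The cast lies print up in the empty bay, at about (230,167) in the crop, and the pusher is out of the hood. I'll release it, check and hand in.

```bash
python3 - <<'E'
from h import *
manip.gripper_open();manip.line_to(fw(-.50,0,.23),v=.15)
p=fw(-.3,-.1,.35);manip.move_ptp(p,manip.sense()["ee_rot"])
p=fw(-.12,-.12,.3);R=manip.sense()["ee_rot"];manip.move_ptp(p,R);manip.sleep(.3)
i=camera("wrist");cv2.imwrite("pics/wd.png",i[:,:,::-1]);print(manip.sense()["clock"])
ci=camera_info("top");print("cast off",onplane(ci,(274.5,301),.052)[:2]-fw(-.07,0,0)[:2])
E
```

```text
38.2167
cast off [-0.00143771  0.00432693]
```

View pics/wd.png

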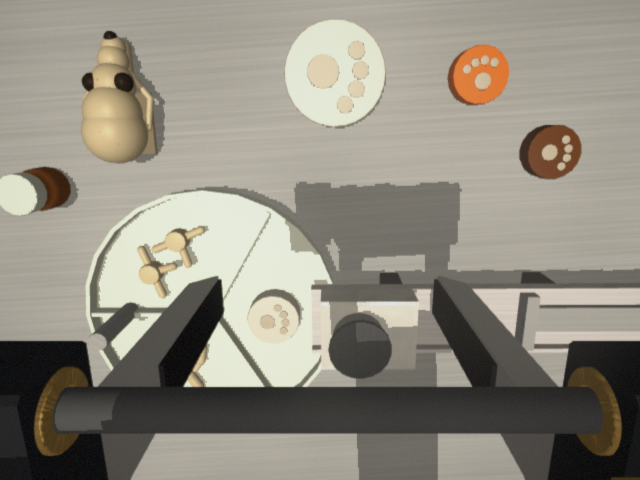

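The cast is flat in the bay at (274,316), the blade sits in the trough at about (528,320), and the bystanders are in place.

```bash
python3 -c "
from rig import manip
print(manip.finish_job())"
```

```text
the job is handed in; nothing more can be done
None
```

I handed the job in at about 38 s on the robot's clock: the cast lies flat, print up, about 5 mm from the bay point, the pusher is back in the trough out of the hood, and the bystanders look undisturbed, but the hand-in call returned no verdict.

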